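Fetch the brass bush from behind the standing tools

ROBOT

A 7-joint arm with a two-finger parallel gripper is mounted at the origin on the work surface. World frame = base frame: x ahead of the robot, y to its left, z up, the work surface at z = 0. Lengths are in mm, angles in rad, forces in N, time in s.
With the tool pointing down it reaches from about 400 to 875 mm from the base axis. Payload 4.4 kg.
Tool frame: the origin (TCP) lies midway between the tips of the shut fingers; the grasp point (between the pads) lies ctrl.grip_depth behind it (ctrl.grip_depth is the distance from the TCP to the grasp point, in mm); z points along the fingers, y is the line along which they close (so a half turn about z gives the same grasp; the last joint's range is limited). The gripper opens to 85 mm and grips with 20 to 120 N. Pads are 22 mm wide; open, the fingers measure 114 mm over their backs; the gripper's body (76 mm by 85 mm) begins 54 mm behind the grasp point. The pads swing forward as they close: fully open they stand 13 mm farther back than shut.
Start: joints at [-1.177, 0.628, 0.038, 1.517, -0.027, 0.996, -0.02], TCP at [288.429, 582.518, 207.113] pointing down, gripper open.
Joint ranges: [-3.06, 3.06], [-0.37, 2.12], [-1.25, 1.32], [0.18, 2.47], [-1.1, 4.24], [0.23, 1.98], [-2.94, 2.94]. Speed limits (rad/s): [2.57, 2.57, 3.14, 3.14, 3.14, 3.14, 3.14].

INTERFACE

Orientations are given as [roll, pitch, yaw] about the fixed x, y, z axes, in that order (R = Rz(yaw) Ry(pitch) Rx(roll)).
In Python, from cell import ctrl gives the robot as it stands.
- The arm moves only by the tool carry_out, never from a script. Its argument "deltas" is one flat list of numbers, 7 for each row, row after row: the turn, a rotation vector about the tool's x, y, z in degrees, then the shift along the tool's x, y, z in m, then the closure, from -1 (fully open) to 1 (shut). In form: [wx, wy, wz, dx, dy, dz, claw, wx, wy, wz, dx, dy, dz, claw, ...]. A call has 1 to 12 rows; each row shifts and turns the commanded pose from where the row before left it, along the tool's axes as they then stand; what a row does not reach is not made up. A row lasts 1/8 s, in which the tool goes at most 62.5 mm and 10.7 degrees, less where a joint would pass 70% of its speed; a pose out of reach is approached as far as the arm can. A call with a gripper value outside its range is refused whole. The fingers move at their own pace and stop on an object; the grip force is fixed at half the most. Time passes only in rows, so rows that do not move let the fingers close. It gives the time, the measured TCP pose, the force, the opening and the grip force at its end, in the units of the state.
- ctrl.read_state(): the state, without advancing time (a new reading comes with each control period).
- ctrl.get_image(name): name is "scene" or "side" or "wrist"; returns the picture (480x640x3 uint8, red, green, blue); there is no depth.
- ctrl.calibration(name): a dict with "mtx" (3x3 intrinsics, pixels), "R" (3x3) and "t" (3): a world point X has camera coordinates R X + t. Camera axes: x right, y down, z forward; pixel columns grow to the right and rows downward; lengths in mm; the calibration is good to about 2 mm. The wrist camera is an equidistant fisheye: a pixel r from the principal point sees the ray r / f radians off the axis. A picture is of the moment at which its call begins: read the wrist's pose just before it. calibration takes no time and is no camera call; for the wrist camera it gives the pose at the moment of the call.
- ctrl.finish_job(): hands the job in; it is judged then, once.
The state is a dict: "clock": time; "qpos": joint angles; "qd": joint speeds; "tau": joint torques, N m; "eef_pos": TCP position; "tool_rot": TCP orientation; "force": force on the tool from outside, world axes, zero at the start; "torque": the same for the moment, N m; "width": finger opening in mm; "gripper_force": force on a finger pad.
Only numpy, scipy, OpenCV 4.12 (cv2) and the standard library are available. Lean on these libraries where they do the work, as an engineer would, in place of code of your own. Each camera call takes 0.05 s, during which the arm holds its last target. There are 200 camera calls.

TASK

The brass bush stands at the back of the green tool bay, hemmed in by three standing tools. First clear all three tools onto the plywood board, then fetch the bush and seat it flange down over the spigot of the grey fixture while the tools wait on the board, and finally put each tool back on the same rubber pad it came from and stand it in the middle. Keep everything upright throughout.

Things in the scene. Friction and masses are not known exactly. Their poses are not given: they have to be found in the camera images.
- oil_can: Aluminium oil can, 116 mm tall: round body 42 mm diameter up to 52 mm, then a cone to a neck of 20 mm diameter from 68 to 102 mm above its underside (the place to grip from above), then a tapering nozzle. About 0.25 kg. Origin: centre of the underside, z up. One of the three standing tools; starts upright on any one of the three pads.
- chuck: Dark steel drill chuck standing on its nose, 115 mm tall: ribbed body 44 mm diameter up to 56 mm, then a bare steel arbor of 19 mm diameter from 66 to 112 mm above its underside (the place to grip from above). About 0.45 kg. Origin: centre of the underside, z up. One of the three standing tools; starts upright on any one of the three pads.
- clamp_post: Clamp post, 112 mm tall: square steel foot 34 x 34 x 30 mm, post 14 mm diameter, black cylindrical knob 26 mm diameter from 78 to 112 mm above its underside (the place to grip from above). About 0.35 kg. Origin: centre of the underside, z up. One of the three standing tools; starts upright on any one of the three pads.
- bush: Brass flanged bush, an open tube 44 mm tall standing on its flange: barrel 40 mm outside diameter, through bore 28 mm, flange 50 mm diameter and 8 mm thick at the bottom. Grip the barrel from above, above the flange. About 0.22 kg. Origin: centre of the underside, z up. Starts at the back of the bay, lower than the tools and hemmed in by them.
- bay: Fixed green steel tray, 190 mm (its x) by 226 mm (its y), floor 6 mm thick, walls 5 mm thick: the back (+x) wall 35 mm high, the two side walls 25 mm high, no wall at the front (-x, towards the robot). Origin: centre of its underside on the bench, z up. It holds the three pads, the tools on them and the bush.
- pad_front: Fixed black rubber disc 58 mm diameter, 4 mm thick, on the bay's floor, in front (robot side) of the bush; one tool stands on it. Origin: centre of its underside; its top is 4 mm above, 10 mm above the bench.
- pad_left: Fixed black rubber disc like pad_front, on the left (+y) of the bush; one tool stands on it. Origin: centre of its underside; its top is 4 mm above.
- pad_right: Fixed black rubber disc like pad_front, on the right (-y) of the bush; one tool stands on it. Origin: centre of its underside; its top is 4 mm above.
- board: Fixed plain plywood board, 230 mm (its x) by 120 mm (its y), 10 mm thick, bare at the start: the side area for the tools, on the robot's left or right. Origin: centre of its underside on the bench, z up.
- fixture: Fixed grey block 100 x 100 x 30 mm, on it a steel faceplate 88 mm diameter, its upper face 42 mm above the bench, and in the middle an upright spigot 12 mm diameter with tapered tip, 26 mm tall (tip 68 mm above the bench). On the other side of the bay from the board. Origin: centre of its underside, below the spigot, z up. Bush seated: flange flat on the faceplate, spigot in its bore.

How it is judged (in metres and radians):
On the way, in this order (a step that is already met when the one before it is completed fails the run):
1. all three tools stand upright on the board at once, the bush still in its place in the bay (x of oil_can in the frame of board between -0.115 and 0.115 m and y of oil_can in the frame of board between -0.06 and 0.06 m and z of oil_can in the frame of board between 0.006 and 0.015 m and angle between each of oil_can, chuck, clamp_post's own z axis and vertical below 0.1 rad and linear speed of each of oil_can, chuck, clamp_post below 0.03 m/s and x of chuck in the frame of board between -0.115 and 0.115 m and y of chuck in the frame of board between -0.06 and 0.06 m and z of chuck in the frame of board between 0.006 and 0.015 m and x of clamp_post in the frame of board between -0.115 and 0.115 m and y of clamp_post in the frame of board between -0.06 and 0.06 m and z of clamp_post in the frame of board between 0.006 and 0.015 m and distance of bush from where it was at the start of the episode below 0.03 m), for 0.2 s.
2. the bush is seated on the fixture while the three tools still stand on the board (horizontal distance between bush and fixture below 0.01 m and z of bush in the frame of fixture between 0.038 and 0.046 m and angle between each of bush, oil_can, chuck, clamp_post's own z axis and vertical below 0.1 rad and linear speed of each of bush, oil_can, chuck, clamp_post below 0.03 m/s and x of oil_can in the frame of board between -0.115 and 0.115 m and y of oil_can in the frame of board between -0.06 and 0.06 m and z of oil_can in the frame of board between 0.006 and 0.015 m and x of chuck in the frame of board between -0.115 and 0.115 m and y of chuck in the frame of board between -0.06 and 0.06 m and z of chuck in the frame of board between 0.006 and 0.015 m and x of clamp_post in the frame of board between -0.115 and 0.115 m and y of clamp_post in the frame of board between -0.06 and 0.06 m and z of clamp_post in the frame of board between 0.006 and 0.015 m), for 0.2 s.
At the end, for the whole second after the job is handed in: The bush is seated upright on the faceplate with the spigot in its bore (axis within 10 mm, height within 4 mm), each of the three tools stands upright within 14 mm of where it stood at the start, on its own pad, and all are at rest (horizontal distance between bush and fixture below 0.01 m and z of bush in the frame of fixture between 0.038 and 0.046 m and angle between each of bush, oil_can, chuck, clamp_post's own z axis and vertical below 0.1 rad and linear speed of each of bush, oil_can, chuck, clamp_post below 0.03 m/s and distance of each of oil_can, chuck, clamp_post from where it was at the start of the episode below 0.014 m); the robot touches nothing.
It fails at once if a tool or the bush is tipped more than about 30 degrees (angle between any of oil_can, chuck, clamp_post, bush's own z axis and vertical above 0.52 rad).
It also fails if it takes over 144 s, if anything falls off the work surface, if the arm or the gripper's body presses on something with over 40 N, if the wrist force passes 120 N, or if a joint passes its speed limit or range.

## Working session

There is one attempt and no reset: what is moved stays moved. The work goes in short steps, Python scripts to look and compute and a tool call to move; the robot and the scene stay as the last step left them, time stands still between calls to the robot, and variables do not carry over. Pictures are saved under pics/ and viewed, at most 14 in all, crops included, and the job is handed in when it is done.

Besides the shell and the picture viewer there is one more tool, called after "Emit:" by a JSON object that holds its "method" and its "body". carry_out: Moves the arm, as the interface text tells. Its arguments: {"type":"object","properties":{"deltas":{"type":"array"}},"required":["deltas"]}

```bash
mkdir -p pics; ls
python3 - <<'E'
from cell import ctrl
import cv2
s=ctrl.read_state()
for k in s: print(k,s[k])
print(ctrl.grip_depth)
for n in ("scene","side"):
    c=ctrl.calibration(n); print(n,c)
    cv2.imwrite(f"pics/{n}0.png",ctrl.get_image(n)[:,:,::-1])
E
```

```text
pics
clock 0.0
qpos [-1.17680302  0.62934293  0.0384277   1.51840857 -0.02702086  0.99626464
 -0.01998508]
qd [-0.00018291  0.00069548 -0.00125643 -0.0019405   0.00264129 -0.00066601
 -0.00128801]
tau [ 1.58387782e-03 -5.63403153e+01  1.22649629e+00 -1.93446100e+01
  1.09285698e-02  1.04360981e-02 -1.72863622e-06]
eef_pos [288.1049276  581.90119325 206.17795086]
tool_rot [-3.13968646e+00 -2.12567793e-07  2.68181352e+00]
force [-0.41788206 -0.50682878 -0.02611957]
torque [ 0.00740711 -0.02960254  0.03699851]
gripper_force 0.0
width 86.0054183690188
18.700000000000003
scene {'mtx': array([[600.91904427,   0.        , 317.43448767],
       [  0.        , 600.91904427, 233.4239588 ],
       [  0.        ,   0.        ,   1.        ]]), 'R': array([[ 0.23221081,  0.97263449,  0.00776511],
       [ 0.67233383, -0.1547365 , -0.72389491],
       [-0.70288361,  0.17331697, -0.68986655]]), 't': array([-131.2379373 , -350.0732705 , 1381.95478508])}
side {'mtx': array([[450.70952206,   0.        , 323.06837692],
       [  0.        , 450.70952206, 240.46335789],
       [  0.        ,   0.        ,   1.        ]]), 'R': array([[ 0.83033895, -0.55689512,  0.02012613],
       [-0.38858886, -0.6045227 , -0.69537831],
       [ 0.39941949,  0.56957891, -0.71836199]]), 't': array([-448.47332982,  249.71185379,  623.1907397 ])}
```

View pics/scene0.png

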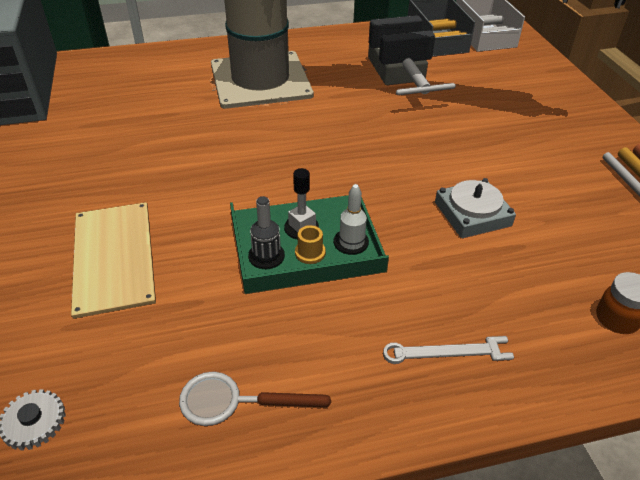

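View pics/side0.png

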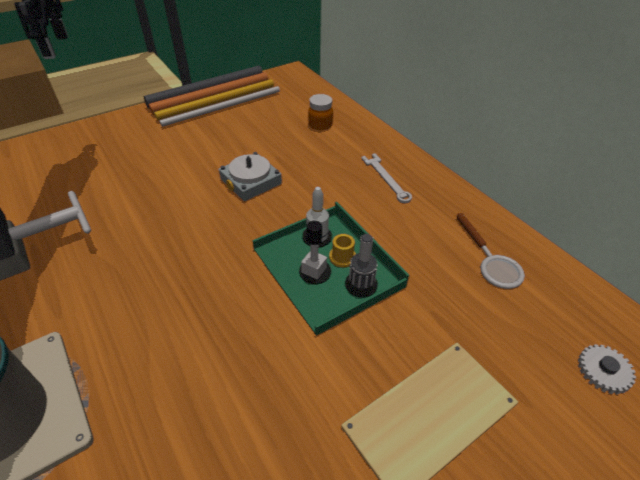

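Scene: chuck (265,240) on the right pad, clamp post (302,205) on the front pad, oil can (352,225) on the left pad, bush (310,243), board (113,258) at −y, fixture spigot (478,190) at +y. Side view agrees: can (318,210), post (315,235), chuck (363,265), bush (343,250).

```bash
cat > h.py <<'E'
import numpy as np, cv2
from cell import ctrl
def ray(n,uv,c=None):
    c=c or ctrl.calibration(n); K,R,t=c["mtx"],c["R"],c["t"]
    p=np.array([(uv[0]-K[0,2])/K[0,0],(uv[1]-K[1,2])/K[1,1]])
    if n=="wrist":
        r=np.hypot(*p); d=np.array([*(p/max(r,1e-9)*np.sin(r)),np.cos(r)])
    else: d=np.array([*p,1.])
    d=R.T@d; return -R.T@t,d/np.linalg.norm(d)
def onz(n,uv,z,c=None):
    o,d=ray(n,uv,c); return o+d*(z-o[2])/d[2]
def tri(*rs):
    A=sum(np.eye(3)-np.outer(d,d) for o,d in rs); b=sum((np.eye(3)-np.outer(d,d))@o for o,d in rs)
    x=np.linalg.solve(A,b); return x,max(np.linalg.norm(np.cross(x-o,d)) for o,d in rs)
def proj(n,X,c=None):
    c=c or ctrl.calibration(n); q=c["R"]@np.asarray(X,float)+c["t"]; K=c["mtx"]
    if n=="wrist":
        h=np.hypot(q[0],q[1]); k=np.arctan2(h,q[2])/max(h,1e-9); q=np.array([q[0]*k,q[1]*k,1])
    return K[0,0]*q[0]/q[2]+K[0,2],K[1,1]*q[1]/q[2]+K[1,2]
E
python3 - <<'E'
from h import *
P={"chuck top":((263.5,199.5),(366,239),125),"knob top":((301.5,172.5),(314.5,226),122),"can tip":((355,187),(318,190),126),
"bush top":((311,233.5),(343.5,241.5),50),"spigot":((478.5,186),(249,158),68)}
for k,(a,b,z) in P.items(): print(k,tri(ray("scene",a),ray("side",b)),onz("scene",a,z)[:2],onz("side",b,z)[:2])
for uv in [(76,210),(147,205),(154,296),(74,314)]: print("board",onz("scene",uv,10))
for uv in [(246,292),(387,270)]: print("bay back",onz("scene",uv,0))
for uv in [(231,203),(363,197)]: print("bay front",onz("scene",uv,31))
print("wrist",ctrl.calibration("wrist"))
im=ctrl.get_image("scene")[:,:,::-1][155:295,225:395]; im2=ctrl.get_image("side")[:,:,::-1][180:330,245:415]
cv2.imwrite("pics/c1.png",np.hstack([cv2.resize(im,(400,400*140//170),interpolation=2),cv2.resize(im2,(400,329),interpolation=2)[:]][:1]+[cv2.resize(im2,(400,329),interpolation=2)]))
E
```

```text
chuck top (array([561.249451  , -83.43538949, 123.19007213]), np.float64(1.8060929313077818)) [561.95169415 -82.03674613] [559.98541775 -86.87375985]
knob top (array([509.49599437, -14.41196941, 122.37474842]), np.float64(1.597280394084116)) [507.51931628 -12.80654487] [509.63474708 -16.11024059]
can tip (array([563.63155921,  56.97652827, 123.57798599]), np.float64(1.2864078357109623)) [565.24142166  57.31412452] [561.80303012  52.79482791]
bush top (array([572.69330677, -13.68034955,  49.78606169]), np.float64(1.4203877128563942)) [571.84663378 -12.37946908] [572.53719002 -15.5411751 ]
spigot (array([538.62154136, 282.66341713,  64.67615081]), np.float64(1.29822402932672)) [540.94861592 281.82217366] [536.53099171 276.28636464]
board [ 382.39627054 -385.80325037   10.        ]
board [ 396.3197237  -266.06133242   10.        ]
board [ 610.45981219 -262.68179431   10.        ]
board [ 619.05726881 -377.19950826   10.        ]
bay back [ 624.98372129 -126.80710801    0.        ]
bay back [629.8929131   98.36356094   0.        ]
bay front [ 448.46537907 -123.80305303   31.        ]
bay front [483.52914167 100.17048234  31.        ]
wrist {'mtx': array([[371.64829954,   0.        , 316.345198  ],
       [  0.        , 371.64829954, 235.22418538],
       [  0.        ,   0.        ,   1.        ]]), 'R': array([[ 0.44487637,  0.89559092, -0.00138517],
       [ 0.86046755, -0.42699924,  0.27796986],
       [ 0.24835582, -0.12485411, -0.9605888 ]]), 't': array([-647.06854999,  -35.96614133,  378.52165466])}
```

View pics/c1.png

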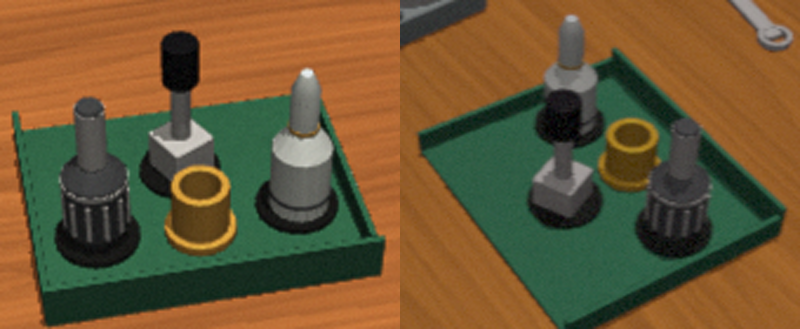

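Emit:
{"method": "carry_out", "body": {"deltas": [0,0,-8.8,0,0,-0.03,-1,0,0,-8.8,0,0,-0.03,-1,0,0,-8.8,0,0,-0.03,-1,0,0,0,-0.016,-0.05,0,-1,0,0,0,-0.016,-0.05,0,-1,0,0,0,-0.016,-0.05,0,-1,0,0,0,-0.016,-0.05,0,-1,0,0,0,-0.016,-0.05,0,-1,0,0,0,-0.016,-0.05,0,-1,0,0,0,-0.016,-0.05,0,-1,0,0,0,-0.016,-0.05,0,-1,0,0,0,-0.016,-0.05,0,-1]}}

```text
clock: 1.7
eef_pos: [433.1, 131.0, 297.2]
tool_rot: [3.141, 0.0, -3.141]
force: [0.3, -0.4, 1.2]
width: 85.3
gripper_force: 0.0
```

Emit:
{"method": "carry_out", "body": {"deltas": [0,0,0,-0.016,-0.05,0,-1,0,0,0,-0.016,-0.05,0,-1,0,0,0,-0.008,-0.05,0,-1,0,0,0,0,0,0,-1,0,0,0,0,0,0,-1]}}

```text
clock: 2.33
eef_pos: [472.8, -16.7, 297.0]
tool_rot: [3.141, -0.0, -3.141]
force: [-0.7, 0.5, 0.4]
width: 85.1
gripper_force: 0.0
```

Run:
```python
from h import *
s=ctrl.read_state(); print(s["clock"],s["eef_pos"],s["tool_rot"],s["qpos"],s["force"])
c=ctrl.calibration("wrist"); im=ctrl.get_image("wrist")[:,:,::-1]; cv2.imwrite("pics/w1.png",im)
np.savez("w1.npz",**c)
for k,X in dict(chuck=(561,-83,125),knob=(508.5,-14.5,122),can=(564,56,126),bush=(572,-14,50)).items(): print(k,np.round(proj("wrist",X,c)))
```

```text
2.325 [472.76426146 -16.67155473 296.96224847] [ 3.14081025e+00 -4.69878401e-04 -3.14064403e+00] [-0.12149901  0.27131065  0.12682687  1.86611678 -0.04103807  1.00709212
  1.59443275] [-0.71685919  0.53524332  0.42114869]
chuck [253. 293.]
knob [321. 243.]
can [390. 296.]
bush [320. 276.]
```

View pics/w1.png

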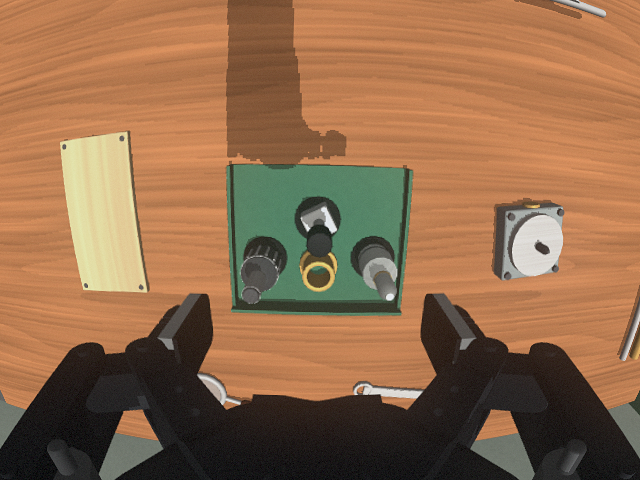

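Wrist view: chuck top (251,297), knob (319,240), can tip (390,296), bush bore (319,276), spigot tip (546,250), board corners (61,141),(131,131),(148,292),(83,290).

Run:
```python
from h import *
c=dict(np.load("w1.npz"))
for k,uv,z in [("chuck",(251,297),125),("knob",(319,240),122),("can",(390,296),126),("bush",(319,276),50),("spigot",(547,251),68),
 ("board",(61,141),10),("board",(131,131),10),("board",(148,292),10),("board",(83,290),10)]: print(k,np.round(onz("wrist",uv,z,c),1))
```

```text
chuck [565.2 -85.1 125. ]
knob [505.5 -16.1 122. ]
can [563.8  56.1 126. ]
bush [572.5 -15.5  50. ]
spigot [537.7 280.1  68. ]
board [ 392.7 -383.7   10. ]
board [ 390.9 -261.3   10. ]
board [ 618.4 -261.9   10. ]
board [ 621.7 -382.1   10. ]
```

Emit:
{"method": "carry_out", "body": {"deltas": [0,0,0,-0.0225,-0.017,0.02,-1,0,0,0,-0.0225,-0.017,0.03,-1,0,0,0,-0.0225,-0.017,0.03,-1,0,0,0,-0.0225,-0.016,0.03,-1,0,0,0,0,0,0.03,-1,0,0,0,0,0,0.03,-1,0,0,0,0,0,0.025,-1,0,0,0,0,0,0.015,-1,0,0,0,0,0,0.008,-1,0,0,0,0,0,0,-1]}}

```text
clock: 3.62
eef_pos: [563.2, -83.8, 79.1]
tool_rot: [3.141, -0.0, -3.14]
force: [-0.1, 0.3, 0.1]
width: 85.6
gripper_force: 0.0
```

```bash
cat > look.py <<'E'
import sys
from h import *
out=sys.argv[1]; x,y,z=map(float,sys.argv[2:5]); n=float(sys.argv[5]) if len(sys.argv)>5 else 75
s=ctrl.read_state(); print(s["clock"],np.round(s["eef_pos"],1),np.round(s["tool_rot"],3),np.round(s["force"],1),s["width"])
t=[]
for k in ("scene","side"):
    u,v=map(int,proj(k,(x,y,z))); n=int(n); im=ctrl.get_image(k)[:,:,::-1]
    u=min(max(u,n),640-n); v=min(max(v,n),480-n)
    t.append(cv2.resize(im[v-n:v+n,u-n:u+n],(400,400),interpolation=2)); print(k,"crop origin",u-n,v-n,"scale",200/n)
cv2.imwrite(out,np.hstack(t))
E
python3 look.py pics/g1.png 562 -84 90
```

```text
3.625 [563.2 -83.8  79.1] [ 3.141 -0.    -3.14 ] [-0.1  0.3  0.1] 85.56970264819462
scene crop origin 188 142 scale 2.6666666666666665
side crop origin 289 177 scale 2.6666666666666665
```

View pics/g1.png

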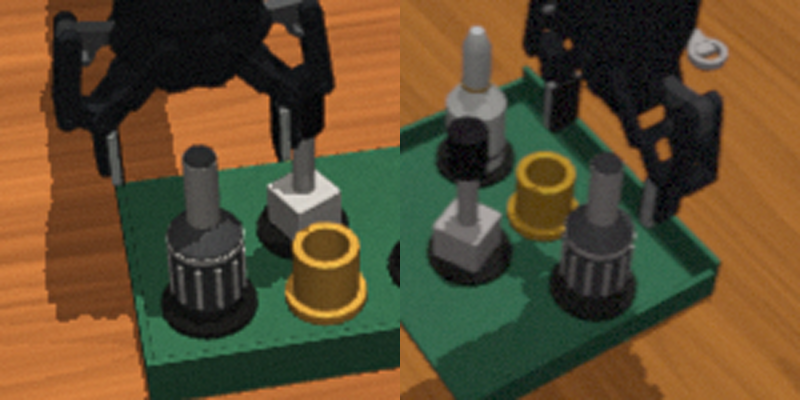

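Fingers straddle the arbor evenly in both views (midpoints at crop (201,168) and (602,172), arbor tops (200,155), (605,160)). Closing.

Emit:
{"method": "carry_out", "body": {"deltas": [0,0,0,0,0,0,1,0,0,0,0,0,0,1,0,0,0,0,0,0,1,0,0,0,0,0,0,1,0,0,0,0,0,0,1,0,0,0,0,0,0,1,0,0,0,0,0,0,1,0,0,0,0,0,0,1]}}

```text
clock: 4.72
eef_pos: [563.3, -84.2, 79.4]
tool_rot: [3.142, 0.001, -3.141]
force: [-0.3, 0.4, 5.4]
width: 16.8
gripper_force: 58.8
```

Emit:
{"method": "carry_out", "body": {"deltas": [0,0,0,0,0,-0.01,1,0,0,0,0,0,-0.02,1,0,0,0,0,0,-0.02,1,0,0,0,0,0,-0.01,1,0,0,0,-0.002,-0.02,0,1,0,0,0,-0.003,-0.04,0,1,0,0,0,-0.003,-0.04,0,1,0,0,0,-0.003,-0.04,0,1,0,0,0,-0.003,-0.04,0,1,0,0,0,-0.003,-0.04,0,1,0,0,0,0,-0.018,0,1,0,0,0,0,0,0,1]}}

```text
clock: 6.22
eef_pos: [578.7, -324.2, 138.0]
tool_rot: [-3.142, -0.002, 3.139]
force: [-0.8, 1.5, -3.7]
width: 16.9
gripper_force: 59.0
```

```bash
python3 look.py pics/g2.png 580 -322 90 90
```

```text
6.225 [ 578.7 -324.2  138. ] [-3.142e+00 -2.000e-03  3.139e+00] [-0.8  1.5 -3.7] 16.945532553027803
scene crop origin 10 160 scale 2.2222222222222223
side crop origin 392 266 scale 2.2222222222222223
```

View pics/g2.png

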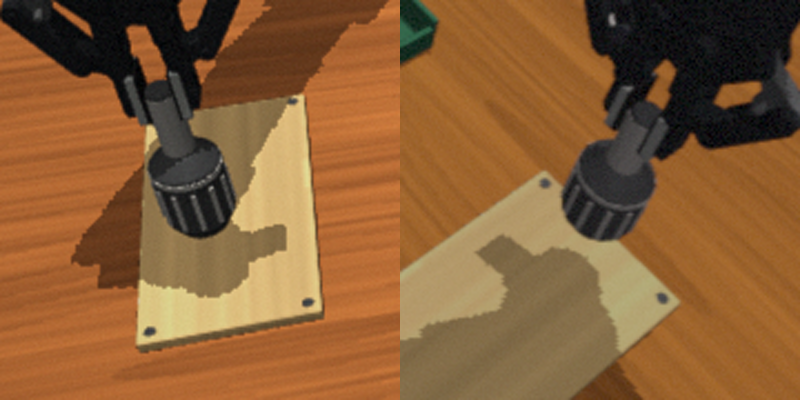

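Run:
```python
from h import *
for k,o in (("scene",(10,160)),("side",(392-180,266))):
  for z in (69,125,184): print(k,z,np.round((np.array(proj(k,(578.7,-324.2,z)))-(o if k=="scene" else (392,266)))*2.2222+((0,0) if k=="scene" else (400,0))))
```

```text
scene 69 [206. 223.]
scene 125 [184. 161.]
scene 184 [159.  89.]
side 69 [592. 222.]
side 125 [618. 175.]
side 184 [650. 116.]
```

Chuck held upright to within ~0.04 rad: top at crop (160,90)/(647,108) and base (199,218)/(600,222), close to the predicted vertical axis, well inside the board. Lowering.

Emit:
{"method": "carry_out", "body": {"deltas": [0,0,0,0,0,0.015,1,0,0,0,0,0,0.02,1,0,0,0,0,0,0.012,1,0,0,0,0,0,0.006,1,0,0,0,0,0,0.003,1,0,0,0,0,0,0.002,1,0,0,0,0,0,0,1]}}

```text
clock: 7.2
eef_pos: [580.5, -322.3, 81.4]
tool_rot: [-3.141, 0.0, -3.141]
force: [-0.9, -0.2, -2.7]
width: 17.1
gripper_force: 59.0
```

Emit:
{"method": "carry_out", "body": {"deltas": [0,0,0,0,0,0.001,1,0,0,0,0,0,0.001,1,0,0,0,0,0,0.001,1,0,0,0,0,0,0,1]}}

```text
clock: 7.7
eef_pos: [581.0, -322.5, 79.5]
tool_rot: [-3.141, 0.002, -3.141]
force: [-0.8, 1.0, 5.9]
width: 16.5
gripper_force: 59.9
```

Emit:
{"method": "carry_out", "body": {"deltas": [0,0,0,0,0,0,-1,0,0,0,0,0,0,-1,0,0,0,0,0,0,-1,0,0,0,0,0,0,-1,0,0,0,0,0,0,-1,0,0,0,0,0,-0.02,-1,0,0,0,0,0,-0.04,-1,0,0,0,0,0,-0.04,-1,0,0,0,0.009,0.035,0,-1,0,0,0,0.011,0.045,0,-1,0,0,0,0.011,0.045,0,-1,0,0,0,0.011,0.045,0,-1]}}

```text
clock: 9.2
eef_pos: [538.3, -151.0, 179.7]
tool_rot: [-3.141, 0.002, -3.141]
force: [0.8, 0.7, 0.7]
width: 85.2
gripper_force: 0.0
```

Emit:
{"method": "carry_out", "body": {"deltas": [0,0,0,0.011,0.045,0,-1,0,0,0,0.011,0.045,0,-1,0,0,0,0.01,0.045,0,-1,0,0,0,0,0,0,-1,0,0,0,0,0,0,-1]}}

```text
clock: 9.82
eef_pos: [506.8, -17.8, 179.2]
tool_rot: [-3.141, 0.002, -3.141]
force: [0.1, -0.3, -0.0]
width: 85.1
gripper_force: 0.0
```

Run:
```python
from h import *
s=ctrl.read_state(); print(s["clock"],s["eef_pos"],s["tool_rot"],s["force"],s["width"])
c=ctrl.calibration("wrist"); im=ctrl.get_image("wrist")[:,:,::-1]; cv2.imwrite("pics/w2.png",im); np.savez("w2.npz",**c)
```

```text
9.825 [506.76654873 -17.84625911 179.20892727] [-3.14105406e+00  2.10092779e-03 -3.14072326e+00] [ 0.14168779 -0.28369314 -0.0137331 ] 85.08055009381816
```

View pics/w2.png

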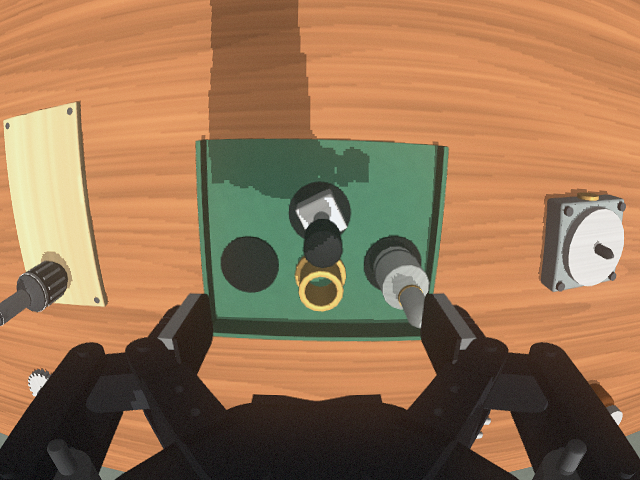

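Chuck stands on the board (45,285); empty right pad centred at (250,264), front pad (320,212), knob top about (323,246), can pad (393,262), spigot (603,249).

Run:
```python
from h import *
c=dict(np.load("w2.npz"))
for k,uv,z in [("padR",(250,264),10),("padF",(320,212),10),("padL",(393,262),10),("knob",(324,248),122),("bush",(321,291),50),("spigot",(610,251),68)]: print(k,np.round(onz("wrist",uv,z,c),1))
print(proj("wrist",(507,-15,122),c),proj("wrist",(507,-15,88),c),proj("wrist",(507,-15,10),c))
```

```text
padR [562.7 -84.8  10. ]
padF [511.1 -16.7  10. ]
padL [560.7  54.7  10. ]
knob [509.2 -15.2 122. ]
bush [572.5 -16.   50. ]
spigot [533.2 276.5  68. ]
(np.float64(324.2684748337992), np.float64(244.64085110387074)) (np.float64(323.33463116882206), np.float64(230.25278145296676)) (np.float64(321.8538437834088), np.float64(207.665867532555))
```

Emit:
{"method": "carry_out", "body": {"deltas": [0,0,0,-0.002,0.002,0.025,-1,0,0,0,0,0,0.03,-1,0,0,0,0,0,0.025,-1,0,0,0,0,0,0.013,-1,0,0,0,0,0,0,-1,0,0,0,0,0,0,1,0,0,0,0,0,0,1,0,0,0,0,0,0,1,0,0,0,0,0,0,1,0,0,0,0,0,0,1,0,0,0,0,0,0,1,0,0,0,0,0,0,1]}}

```text
clock: 11.38
eef_pos: [508.6, -15.0, 85.9]
tool_rot: [3.141, 0.002, -3.14]
force: [1.0, 1.3, 5.4]
width: 23.1
gripper_force: 58.6
```

Emit:
{"method": "carry_out", "body": {"deltas": [0,0,0,0,0,-0.01,1,0,0,0,0,0,-0.02,1,0,0,0,0,0,-0.02,1,0,0,0,0,0,-0.01,1,0,0,0,0.001,-0.025,0,1,0,0,0,0.001,-0.04,0,1,0,0,0,0,-0.045,0,1,0,0,0,0,-0.045,0,1,0,0,0,0,-0.045,0,1,0,0,0,0,-0.045,0,1,0,0,0,0,-0.04,0,1,0,0,0,0,-0.022,0,1]}}

```text
clock: 12.88
eef_pos: [505.0, -324.8, 144.6]
tool_rot: [-3.141, -0.001, 3.14]
force: [-0.7, -0.6, -4.0]
width: 23.0
gripper_force: 59.4
```

Emit:
{"method": "carry_out", "body": {"deltas": [0,0,0,0,0,0.01,1,0,0,0,0,0,0.02,1,0,0,0,0,0,0.016,1,0,0,0,0,0,0.007,1,0,0,0,0,0,0.003,1,0,0,0,0,0,0.002,1,0,0,0,0,0,0.001,1,0,0,0,0,0,0,1]}}

```text
clock: 13.88
eef_pos: [506.4, -322.4, 86.4]
tool_rot: [-3.141, 0.001, -3.141]
force: [-0.4, -0.0, -4.6]
width: 23.4
gripper_force: 59.5
```

Still hanging slightly; down 1.5 mm, then release, raise and go towards the can (564,56).

Emit:
{"method": "carry_out", "body": {"deltas": [0,0,0,0,0,0.001,1,0,0,0,0,0,0.001,1,0,0,0,0,0,0,1]}}

```text
clock: 14.25
eef_pos: [507.3, -322.6, 85.9]
tool_rot: [-3.141, 0.002, -3.141]
force: [-1.2, 2.6, 6.7]
width: 23.7
gripper_force: 60.7
```

Emit:
{"method": "carry_out", "body": {"deltas": [0,0,0,0,0,0,-1,0,0,0,0,0,0,-1,0,0,0,0,0,0,-1,0,0,0,0,0,0,-1,0,0,0,0,0,0,-1,0,0,0,0,0,-0.02,-1,0,0,0,0,0,-0.04,-1,0,0,0,0,0,-0.035,-1,0,0,0,0,0.03,0,-1,0,0,0,0,0.045,0,-1,0,0,0,-0.007,0.045,0,-1,0,0,0,-0.01,0.045,0,-1]}}

```text
clock: 15.75
eef_pos: [523.1, -156.0, 179.2]
tool_rot: [3.142, 0.0, -3.141]
force: [0.6, -0.0, -0.3]
width: 85.3
gripper_force: 0.0
```

Emit:
{"method": "carry_out", "body": {"deltas": [0,0,0,-0.01,0.045,0,-1,0,0,0,-0.01,0.045,0,-1,0,0,0,-0.01,0.045,0,-1,0,0,0,-0.01,0.045,0,-1,0,0,0,0,0.033,0,-1,0,0,0,0,0,0,-1,0,0,0,0,0,0,-1]}}

```text
clock: 16.62
eef_pos: [562.8, 54.7, 179.1]
tool_rot: [-3.141, -0.0, -3.141]
force: [0.3, -0.7, -0.5]
width: 85.5
gripper_force: 0.0
```

```bash
python3 look.py pics/g3.png 545 -60 60 150
```

```text
16.625 [562.8  54.7 179.1] [-3.141 -0.    -3.141] [ 0.3 -0.7 -0.5] 85.4738612557161
scene crop origin 127 72 scale 1.3333333333333333
side crop origin 195 109 scale 1.3333333333333333
```

View pics/g3.png

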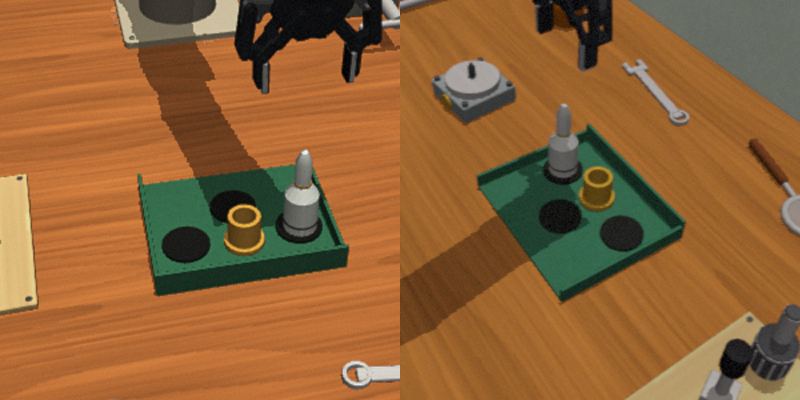

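Post and chuck stand on the board at side crop (735,370) and (777,340); can alone at (302,190), gripper centred above it.

Emit:
{"method": "carry_out", "body": {"deltas": [0,0,0,0,0.001,0.025,-1,0,0,0,0,0,0.035,-1,0,0,0,0,0,0.028,-1,0,0,0,0,0,0.015,-1,0,0,0,0,0,0,-1,0,0,0,0,0,0,1,0,0,0,0,0,0,1,0,0,0,0,0,0,1,0,0,0,0,0,0,1,0,0,0,0,0,0,1,0,0,0,0,0,0,1,0,0,0,0,0,0,1]}}

```text
clock: 18.23
eef_pos: [563.5, 57.2, 76.8]
tool_rot: [3.141, 0.001, -3.14]
force: [-0.3, 1.0, 5.7]
width: 16.9
gripper_force: 58.7
```

Emit:
{"method": "carry_out", "body": {"deltas": [0,0,0,0,0,-0.01,1,0,0,0,0,0,-0.025,1,0,0,0,0,0,-0.025,1,0,0,0,0,0,-0.015,1,0,0,0,0.012,-0.025,0,1,0,0,0,0.02,-0.045,0,1,0,0,0,0.022,-0.045,0,1,0,0,0,0.022,-0.045,0,1,0,0,0,0.022,-0.045,0,1,0,0,0,0.022,-0.045,0,1,0,0,0,0.011,-0.045,0,1,0,0,0,0,-0.04,0,1]}}

```text
clock: 19.73
eef_pos: [430.4, -280.0, 151.0]
tool_rot: [3.141, -0.002, 3.141]
force: [0.8, -0.2, -2.9]
width: 16.8
gripper_force: 59.0
```

Emit:
{"method": "carry_out", "body": {"deltas": [0,0,0,0,-0.03,0,1,0,0,0,0,-0.014,0,1,0,0,0,0,0,0.015,1,0,0,0,0,0,0.025,1,0,0,0,0,0,0.02,1,0,0,0,0,0,0.009,1,0,0,0,0,0,0.003,1,0,0,0,0,0,0.001,1,0,0,0,0,0,0,1]}}

```text
clock: 20.85
eef_pos: [432.7, -322.5, 78.6]
tool_rot: [-3.141, 0.001, -3.141]
force: [0.3, -0.2, -2.8]
width: 17.1
gripper_force: 59.0
```

Emit:
{"method": "carry_out", "body": {"deltas": [0,0,0,0,0,0.001,1,0,0,0,0,0,0.001,1,0,0,0,0,0,0.001,1,0,0,0,0,0,0,1]}}

```text
clock: 21.35
eef_pos: [433.1, -322.6, 76.8]
tool_rot: [-3.141, 0.002, -3.141]
force: [-0.9, 1.4, 10.5]
width: 17.4
gripper_force: 60.4
```

Emit:
{"method": "carry_out", "body": {"deltas": [0,0,0,0,0,0,-1,0,0,0,0,0,0,-1,0,0,0,0,0,0,-1,0,0,0,0,0,0,-1,0,0,0,0,0,0,-1,0,0,0,0,0,-0.02,-1,0,0,0,0,0,-0.04,-1,0,0,0,0,0,-0.045,-1,0,0,0,-0.015,0.03,0,-1,0,0,0,-0.02,0.045,0,-1,0,0,0,-0.02,0.045,0,-1,0,0,0,-0.02,0.045,0,-1]}}

```text
clock: 22.85
eef_pos: [507.6, -155.9, 180.2]
tool_rot: [-3.142, 0.0, -3.141]
force: [0.3, 0.6, 0.2]
width: 85.5
gripper_force: 0.0
```

Emit:
{"method": "carry_out", "body": {"deltas": [0,0,0,-0.02,0.045,0,-1,0,0,0,-0.02,0.045,0,-1,0,0,0,-0.02,0.03,0,-1,0,0,0,-0.005,0.022,0,-1,0,0,0,0,0,0,-1,0,0,0,0,0,0,-1]}}

```text
clock: 23.6
eef_pos: [571.5, -16.8, 180.0]
tool_rot: [-3.14, -0.001, 3.141]
force: [0.3, -0.3, 0.0]
width: 85.8
gripper_force: 0.0
```

Run:
```python
from h import *
s=ctrl.read_state(); print(s["clock"],s["eef_pos"],s["tool_rot"],s["force"],s["width"])
c=ctrl.calibration("wrist"); im=ctrl.get_image("wrist")[:,:,::-1]; cv2.imwrite("pics/w3.png",im); np.savez("w3.npz",**c)
print(proj("wrist",(572.5,-15,50),c))
```

```text
23.6 [571.45096861 -16.7963146  180.01853214] [-3.14049757e+00 -6.46705099e-04  3.14119643e+00] [ 0.2834995  -0.30965122  0.02412787] 85.76765124317764
(np.float64(321.32905803995), np.float64(218.98793742971998))
```

View pics/w3.png

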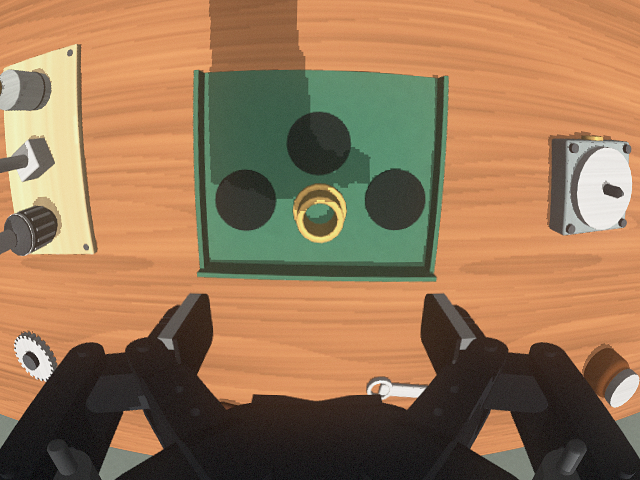

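All three tools stand on the board (left edge: 25,90 / 35,160 / 35,230); bush rim centred at (320,221), matching the predicted (321,219). Descending on it.

Emit:
{"method": "carry_out", "body": {"deltas": [0,0,0,-0.001,0.0015,0.03,-1,0,0,0,0,0,0.04,-1,0,0,0,0,0,0.04,-1,0,0,0,0,0,0.03,-1,0,0,0,0,0,0.016,-1,0,0,0,0,0,0.008,-1,0,0,0,0,0,0,-1,0,0,0,0,0,0,-1]}}

```text
clock: 24.65
eef_pos: [573.9, -13.8, 17.1]
tool_rot: [-3.142, 0.002, -3.141]
force: [0.3, -0.1, -0.1]
width: 85.4
gripper_force: 0.0
```

Emit:
{"method": "carry_out", "body": {"deltas": [0,0,0,0,0,0,1,0,0,0,0,0,0,1,0,0,0,0,0,0,1,0,0,0,0,0,0,1,0,0,0,0,0,0,1,0,0,0,0,0,0,1]}}

```text
clock: 25.4
eef_pos: [573.2, -13.7, 17.0]
tool_rot: [3.142, 0.001, -3.141]
force: [-1.7, -0.1, 6.4]
width: 36.7
gripper_force: 59.4
```

Emit:
{"method": "carry_out", "body": {"deltas": [0,0,0,0,0,-0.01,1,0,0,0,0,0,-0.03,1,0,0,0,0,0,-0.04,1,0,0,0,0,0,-0.04,1,0,0,0,0,0,-0.013,1,0,0,0,-0.003,0.025,0,1,0,0,0,-0.004,0.045,0,1,0,0,0,-0.004,0.045,0,1,0,0,0,-0.004,0.045,0,1,0,0,0,-0.004,0.045,0,1,0,0,0,-0.004,0.045,0,1,0,0,0,-0.004,0.03,0,1]}}

```text
clock: 26.9
eef_pos: [598.2, 269.2, 147.6]
tool_rot: [3.141, -0.003, -3.138]
force: [0.2, -0.4, -1.8]
width: 37.0
gripper_force: 60.5
```

Emit:
{"method": "carry_out", "body": {"deltas": [0,0,0,0,0.015,0,1,0,0,0,0,0,0,1,0,0,0,0,0,0,1]}}

```text
clock: 27.28
eef_pos: [599.8, 278.7, 148.8]
tool_rot: [-3.14, -0.001, 3.14]
force: [0.9, -0.2, -1.9]
width: 36.5
gripper_force: 60.5
```

Run:
```python
from h import *
s=ctrl.read_state(); print(s["clock"],s["eef_pos"],s["tool_rot"],s["force"],s["width"])
c=ctrl.calibration("wrist"); im=ctrl.get_image("wrist")[:,:,::-1]; np.savez("w4.npz",**c); cv2.imwrite("pics/w4.png",im)
a=im[60:360,170:470]; b=ctrl.get_image("scene")[:,:,::-1][120:270,400:550]
cv2.imwrite("pics/f4.png",np.hstack([cv2.resize(a,(400,400),interpolation=2),cv2.resize(b,(400,400),interpolation=2)]))
print(proj("wrist",(538.5,281,68),c),proj("wrist",(538.5,281,42),c))
```

```text
27.275 [599.82206448 278.74646635 148.78995439] [-3.13954537e+00 -6.06951635e-04  3.14030832e+00] [ 0.88638146 -0.21248475 -1.86044044] 36.54317606728004
(np.float64(323.0451159896608), np.float64(144.80288730576996)) (np.float64(322.48900354127176), np.float64(143.467304458709))
```

View pics/f4.png

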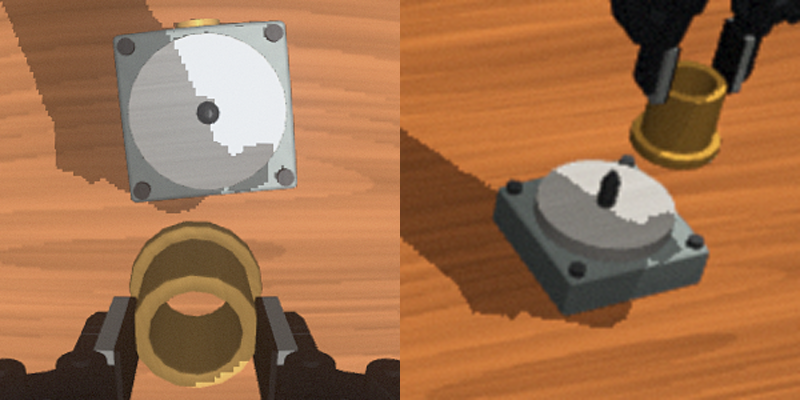

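Wrist crop: spigot tip (207,112) → image (325.3,144), concentric with the faceplate; bush rim centre (196,331) → (317,308), flange (196,278); upright in the scene view.

Run:
```python
from h import *
c=dict(np.load("w4.npz"))
print(onz("wrist",(325.3,144),68,c),onz("wrist",(326,144),42,c))
print("bush top",onz("wrist",(317,308),181.8,c))
im=cv2.imread("pics/w4.png"); h=cv2.cvtColor(im,cv2.COLOR_BGR2HSV)
g=cv2.cvtColor(im,cv2.COLOR_BGR2GRAY)[110:180,290:360]
y,x=np.where(g<50); print("dark",x.mean()+290,y.mean()+110,len(x))
```

```text
[537.96361788 282.4867977   68.        ] [538.88953491 283.55788931  42.        ]
bush top [598.10153684 276.94641725 181.8       ]
dark nan nan 0<stdin>:7: RuntimeWarning: Mean of empty slice.
  ret = ret.dtype.type(ret / rcount)
```

Emit:
{"method": "carry_out", "body": {"deltas": [0,0,0,0.02,0.001,0,1,0,0,0,0.03,0.002,0,1,0,0,0,0.011,0.001,0,1,0,0,0,0,0,0.02,1,0,0,0,0,0,0.02,1,0,0,0,0,0,0.01,1,0,0,0,0,0,0,1,0,0,0,0,0,0,1]}}

```text
clock: 28.38
eef_pos: [539.5, 285.4, 99.8]
tool_rot: [3.141, 0.001, -3.141]
force: [0.4, 0.0, -0.7]
width: 36.9
gripper_force: 60.4
```

```bash
python3 look.py pics/f5.png 538 282 80 70
python3 - <<'E'
from h import *
for k in("scene","side"): print(k,[np.round(proj(k,(538.5,282.6,z))) for z in (42,68,86,131)])
E
```

```text
28.375 [539.5 285.4  99.8] [ 3.141e+00  1.000e-03 -3.141e+00] [ 0.4  0.  -0.7] 36.858474145217265
scene crop origin 409 109 scale 2.857142857142857
side crop origin 177 81 scale 2.857142857142857
scene [array([475., 197.]), array([478., 185.]), array([480., 177.]), array([486., 154.])]
side [array([250., 166.]), array([248., 156.]), array([248., 149.]), array([245., 130.])]
```

View pics/f5.png

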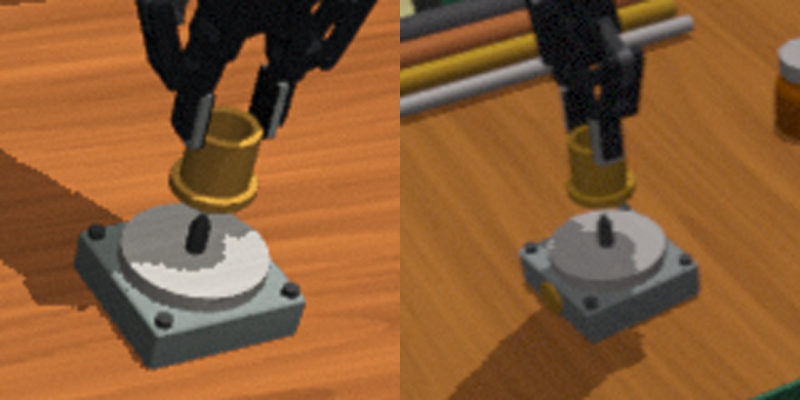

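Scene: flange centre crop (213,189) vs spigot tip (201,216); side: (600,190) vs (604,217). Against the projected vertical axis the bush is about 4 mm too far in +y; correcting, then lowering.

Emit:
{"method": "carry_out", "body": {"deltas": [0,0,0,0,-0.004,0,1,0,0,0,0,0,0,1,0,0,0,0,0,0.01,1,0,0,0,0,0,0.015,1,0,0,0,0,0,0.008,1,0,0,0,0,0,0.005,1,0,0,0,0,0,0.003,1,0,0,0,0,0,0.002,1,0,0,0,0,0,0,1]}}

```text
clock: 29.6
eef_pos: [538.8, 281.3, 56.2]
tool_rot: [3.141, 0.0, -3.141]
force: [-0.6, 1.6, -0.7]
width: 36.6
gripper_force: 60.5
```

Emit:
{"method": "carry_out", "body": {"deltas": [0,0,0,0,0,0.001,1,0,0,0,0,0,0.001,1,0,0,0,0,0,0.001,1,0,0,0,0,0,0,1]}}

```text
clock: 30.1
eef_pos: [538.7, 281.2, 53.1]
tool_rot: [-3.142, -0.0, -3.141]
force: [1.1, -0.3, -0.9]
width: 36.6
gripper_force: 60.5
```

Emit:
{"method": "carry_out", "body": {"deltas": [0,0,0,0,0,0.0005,1,0,0,0,0,0,0.0005,1,0,0,0,0,0,0,1]}}

```text
clock: 30.48
eef_pos: [538.7, 281.3, 53.0]
tool_rot: [3.141, 0.0, -3.141]
force: [-2.2, -0.3, 5.6]
width: 36.4
gripper_force: 61.3
```

Emit:
{"method": "carry_out", "body": {"deltas": [0,0,0,0,0,0,-1,0,0,0,0,0,0,-1,0,0,0,0,0,0,-1,0,0,0,0,0,0,-1,0,0,0,0,0,0,-1,0,0,0,0,0,-0.02,-1,0,0,0,0,0,-0.04,-1,0,0,0,0,0,-0.045,-1,0,0,0,0,0,-0.02,-1,0,0,0,0,0,0,-1]}}

```text
clock: 31.72
eef_pos: [539.8, 281.8, 178.8]
tool_rot: [3.14, 0.003, -3.141]
force: [0.2, 0.0, 0.4]
width: 85.3
gripper_force: 0.0
```

Run:
```python
from h import *
s=ctrl.read_state(); print(s["clock"],s["eef_pos"],s["force"],s["width"])
c=ctrl.calibration("wrist"); im=ctrl.get_image("wrist")[:,:,::-1]; np.savez("w6.npz",**c); cv2.imwrite("pics/w6.png",im)
a=im[100:300,220:420]; b=ctrl.get_image("scene")[:,:,::-1][130:250,420:540]
cv2.imwrite("pics/f6.png",np.hstack([cv2.resize(a,(400,400),interpolation=2),cv2.resize(b,(400,400),interpolation=2)]))
```

```text
31.725 [539.77913719 281.80907153 178.75983952] [0.19609812 0.0479614  0.38906384] 85.33710165259286
```

View pics/f6.png

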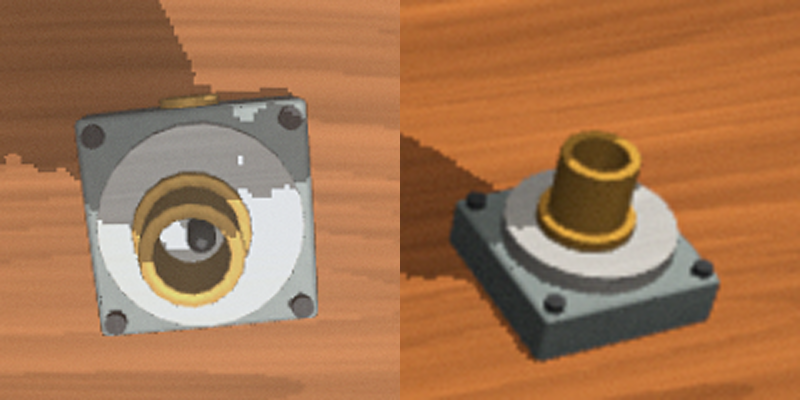

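Bush sits flat over the spigot (wrist crop: flange (192,230) vs plate centre (202,225)), about 5 mm off axis, within the 10 mm limit. Now the returns: can first.

Emit:
{"method": "carry_out", "body": {"deltas": [0,0,0,0.005,-0.03,0,-1,0,0,0,0.009,-0.05,0,-1,0,0,0,0.009,-0.05,0,-1,0,0,0,0.009,-0.05,0,-1,0,0,0,0.009,-0.05,0,-1,0,0,0,0.009,-0.05,0,-1,0,0,0,0.009,-0.05,0,-1,0,0,0,0.009,-0.05,0,-1,0,0,0,0.009,-0.05,0,-1,0,0,0,0.009,-0.05,0,-1,0,0,0,0.009,-0.05,0,-1,0,0,0,0.009,-0.05,0,-1]}}

```text
clock: 33.33
eef_pos: [434.0, -299.8, 175.5]
tool_rot: [3.14, -0.002, -3.14]
force: [1.1, 1.2, -0.3]
width: 85.3
gripper_force: 0.0
```

Emit:
{"method": "carry_out", "body": {"deltas": [0,0,0,0.003,-0.024,0,-1,0,0,0,0,0,0,-1,0,0,0,0,0,0,-1]}}

```text
clock: 33.7
eef_pos: [432.1, -320.9, 176.0]
tool_rot: [3.139, -0.002, -3.139]
force: [0.3, 0.3, 0.4]
width: 85.2
gripper_force: 0.0
```

Run:
```python
from h import *
s=ctrl.read_state(); print(s["clock"],s["eef_pos"],s["force"],s["width"])
c=ctrl.calibration("wrist"); im=ctrl.get_image("wrist")[:,:,::-1]; cv2.imwrite("pics/w7.png",im)
for X in [(581,-322.5,125),(507.3,-322.6,122),(433.1,-322.6,126)]: print(np.round(proj("wrist",X,c)))
```

```text
33.7 [ 432.1209918  -320.90216149  176.04627251] [0.25414135 0.34833955 0.37726044] 85.2310573227225
[317. 425.]
[317. 348.]
[317. 250.]
```

View pics/w7.png

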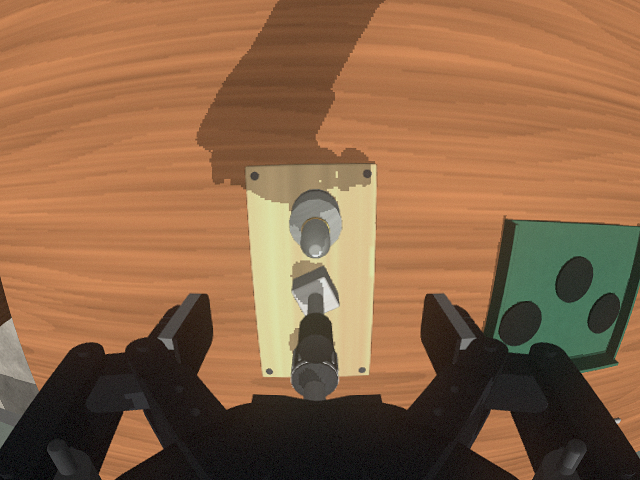

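Tools stand where released: can tip (316,252), post knob ~(315,345), chuck behind. Gripping the can.

Emit:
{"method": "carry_out", "body": {"deltas": [0,0,0,-0.001,-0.0015,0.025,-1,0,0,0,0,0,0.035,-1,0,0,0,0,0,0.025,-1,0,0,0,0,0,0.014,-1,0,0,0,0,0,0,-1,0,0,0,0,0,0,1,0,0,0,0,0,0,1,0,0,0,0,0,0,1,0,0,0,0,0,0,1,0,0,0,0,0,0,1,0,0,0,0,0,0,1,0,0,0,0,0,0,1]}}

```text
clock: 35.25
eef_pos: [433.8, -324.3, 78.7]
tool_rot: [-3.141, 0.001, -3.141]
force: [-0.1, 1.2, 6.3]
width: 17.0
gripper_force: 58.6
```

Emit:
{"method": "carry_out", "body": {"deltas": [0,0,0,0,0,-0.01,1,0,0,0,0,0,-0.025,1,0,0,0,0,0,-0.025,1,0,0,0,0,0,-0.015,1,0,0,0,0,0.03,0,1,0,0,0,0,0.045,0,1,0,0,0,-0.02,0.045,0,1,0,0,0,-0.02,0.045,0,1,0,0,0,-0.02,0.045,0,1,0,0,0,-0.02,0.045,0,1,0,0,0,-0.02,0.045,0,1,0,0,0,-0.02,0.045,0,1]}}

```text
clock: 36.75
eef_pos: [553.1, 22.1, 152.9]
tool_rot: [-3.141, -0.001, -3.141]
force: [1.5, -0.8, -2.8]
width: 16.7
gripper_force: 59.0
```

Emit:
{"method": "carry_out", "body": {"deltas": [0,0,0,-0.0105,0.025,0,1,0,0,0,0,0.011,0,1,0,0,0,0,0,0.02,1,0,0,0,0,0,0.025,1,0,0,0,0,0,0.012,1,0,0,0,0,0,0.005,1,0,0,0,0,0,0,1,0,0,0,0,0,0,1]}}

```text
clock: 37.75
eef_pos: [564.0, 56.7, 91.8]
tool_rot: [3.141, 0.001, -3.141]
force: [0.8, -0.4, -2.6]
width: 17.2
gripper_force: 59.0
```

Emit:
{"method": "carry_out", "body": {"deltas": [0,0,0,0,0,0.006,1,0,0,0,0,0,0.004,1,0,0,0,0,0,0.0015,1,0,0,0,0,0,0.001,1,0,0,0,0,0,0.0005,1,0,0,0,0,0,0,1]}}

```text
clock: 38.5
eef_pos: [564.0, 57.0, 78.7]
tool_rot: [3.141, 0.001, -3.141]
force: [-0.7, 0.4, 5.2]
width: 16.9
gripper_force: 59.7
```

Emit:
{"method": "carry_out", "body": {"deltas": [0,0,0,0,0,0,-1,0,0,0,0,0,0,-1,0,0,0,0,0,0,-1,0,0,0,0,0,0,-1,0,0,0,0,0,0,-1,0,0,0,0,0,-0.02,-1,0,0,0,0,0,-0.04,-1,0,0,0,0,0,-0.04,-1,0,0,0,0.006,-0.03,0,-1,0,0,0,0.008,-0.05,0,-1,0,0,0,0.008,-0.05,0,-1,0,0,0,0.008,-0.05,0,-1]}}

```text
clock: 40.0
eef_pos: [533.3, -124.7, 178.2]
tool_rot: [-3.142, 0.0, -3.14]
force: [0.6, -0.4, -0.6]
width: 85.6
gripper_force: 0.0
```

Emit:
{"method": "carry_out", "body": {"deltas": [0,0,0,0.008,-0.05,0,-1,0,0,0,0.008,-0.05,0,-1,0,0,0,0.008,-0.05,0,-1,0,0,0,0.003,-0.05,0,-1,0,0,0,0,0,0,-1,0,0,0,0,0,0,-1]}}

```text
clock: 40.75
eef_pos: [506.7, -322.6, 177.8]
tool_rot: [3.14, -0.0, -3.141]
force: [0.9, 0.9, -0.4]
width: 85.2
gripper_force: 0.0
```

Down to z≈86 and grip the post.

Emit:
{"method": "carry_out", "body": {"deltas": [0,0,0,0,0,0.025,-1,0,0,0,0,0,0.035,-1,0,0,0,0,0,0.022,-1,0,0,0,0,0,0.01,-1,0,0,0,0,0,0,-1,0,0,0,0,0,0,1,0,0,0,0,0,0,1,0,0,0,0,0,0,1,0,0,0,0,0,0,1,0,0,0,0,0,0,1,0,0,0,0,0,0,1,0,0,0,0,0,0,1]}}

```text
clock: 42.25
eef_pos: [507.4, -323.2, 86.9]
tool_rot: [-3.141, 0.001, -3.14]
force: [-0.7, 0.5, 5.4]
width: 23.4
gripper_force: 58.6
```

Emit:
{"method": "carry_out", "body": {"deltas": [0,0,0,0,0,-0.01,1,0,0,0,0,0,-0.02,1,0,0,0,0,0,-0.02,1,0,0,0,0,0,-0.01,1,0,0,0,0,0.025,0,1,0,0,0,-0.001,0.04,0,1,0,0,0,0,0.045,0,1,0,0,0,0,0.045,0,1,0,0,0,0,0.045,0,1,0,0,0,0,0.045,0,1,0,0,0,0,0.04,0,1,0,0,0,0,0.023,0,1]}}

```text
clock: 43.75
eef_pos: [506.7, -12.5, 145.7]
tool_rot: [3.141, -0.002, -3.138]
force: [-0.3, -0.3, -4.3]
width: 22.8
gripper_force: 59.4
```

Emit:
{"method": "carry_out", "body": {"deltas": [0,0,0,0,0,0.01,1,0,0,0,0,0,0.02,1,0,0,0,0,0,0.016,1,0,0,0,0,0,0.007,1,0,0,0,0,0,0.003,1,0,0,0,0,0,0.002,1,0,0,0,0,0,0,1,0,0,0,0,0,0,1]}}

```text
clock: 44.75
eef_pos: [507.8, -15.2, 88.4]
tool_rot: [3.142, 0.001, -3.14]
force: [-0.0, 0.1, -4.8]
width: 22.9
gripper_force: 59.4
```

Emit:
{"method": "carry_out", "body": {"deltas": [0,0,0,-0.001,0,0.001,1,0,0,0,0,0,0.001,1,0,0,0,0,0,0.0005,1,0,0,0,0,0,0,1]}}

```text
clock: 45.25
eef_pos: [509.8, -15.1, 86.9]
tool_rot: [3.141, 0.003, -3.141]
force: [-1.6, 1.1, 5.7]
width: 23.2
gripper_force: 60.7
```

Emit:
{"method": "carry_out", "body": {"deltas": [0,0,0,0,0,0,-1,0,0,0,0,0,0,-1,0,0,0,0,0,0,-1,0,0,0,0,0,0,-1,0,0,0,0,0,0,-1,0,0,0,0,0,-0.02,-1,0,0,0,0,0,-0.04,-1,0,0,0,0,0,-0.035,-1,0,0,0,-0.01,-0.035,0,-1,0,0,0,-0.012,-0.05,0,-1,0,0,0,-0.012,-0.05,0,-1,0,0,0,-0.012,-0.05,0,-1]}}

```text
clock: 46.75
eef_pos: [554.9, -201.7, 180.6]
tool_rot: [3.141, 0.0, -3.14]
force: [0.8, 1.1, 0.1]
width: 85.8
gripper_force: 0.0
```

Emit:
{"method": "carry_out", "body": {"deltas": [0,0,0,-0.012,-0.05,0,-1,0,0,0,-0.012,-0.05,0,-1,0,0,0,-0.002,-0.022,0,-1,0,0,0,0,0,0,-1,0,0,0,0,0,0,-1]}}

```text
clock: 47.38
eef_pos: [580.8, -320.2, 180.3]
tool_rot: [3.14, -0.001, -3.139]
force: [0.4, 0.7, 1.0]
width: 85.8
gripper_force: 0.0
```

Emit:
{"method": "carry_out", "body": {"deltas": [0,0,0,0,-0.0015,0.025,-1,0,0,0,0,0,0.035,-1,0,0,0,0,0,0.028,-1,0,0,0,0,0,0.013,-1,0,0,0,0,0,0,-1,0,0,0,0,0,0,1,0,0,0,0,0,0,1,0,0,0,0,0,0,1,0,0,0,0,0,0,1,0,0,0,0,0,0,1,0,0,0,0,0,0,1,0,0,0,0,0,0,1]}}

```text
clock: 48.88
eef_pos: [581.3, -323.5, 80.2]
tool_rot: [3.142, 0.001, -3.14]
force: [-0.9, 1.4, 5.5]
width: 17.0
gripper_force: 58.8
```

Emit:
{"method": "carry_out", "body": {"deltas": [0,0,0,0,0,-0.01,1,0,0,0,0,0,-0.02,1,0,0,0,0,0,-0.02,1,0,0,0,0,0,-0.01,1,0,0,0,0.003,0.02,0,1,0,0,0,0.003,0.04,0,1,0,0,0,0.003,0.04,0,1,0,0,0,0.003,0.04,0,1,0,0,0,0.003,0.04,0,1,0,0,0,0.003,0.04,0,1,0,0,0,0,0.0195,0,1,0,0,0,0,0,0,1]}}

```text
clock: 50.38
eef_pos: [562.7, -83.1, 139.4]
tool_rot: [3.141, -0.0, -3.138]
force: [-0.2, -0.1, -3.6]
width: 16.9
gripper_force: 59.0
```

Emit:
{"method": "carry_out", "body": {"deltas": [0,0,0,0,0,0.01,1,0,0,0,0,0,0.02,1,0,0,0,0,0,0.016,1,0,0,0,0,0,0.007,1,0,0,0,0,0,0.003,1,0,0,0,0,0,0.002,1,0,0,0,0,0,0,1,0,0,0,0,0,0,1]}}

```text
clock: 51.38
eef_pos: [562.9, -84.2, 82.0]
tool_rot: [-3.142, 0.001, -3.141]
force: [-0.2, 0.6, -3.4]
width: 16.7
gripper_force: 59.0
```

Emit:
{"method": "carry_out", "body": {"deltas": [0,0,0,0,0,0.001,1,0,0,0,0,0,0.001,1,0,0,0,0,0,0.0005,1,0,0,0,0,0,0,1]}}

```text
clock: 51.88
eef_pos: [563.4, -84.2, 80.2]
tool_rot: [3.142, 0.002, -3.141]
force: [-1.6, 0.4, 5.7]
width: 16.8
gripper_force: 60.0
```

Seated; release, raise and back off to a viewing pose near the first wrist view.

Emit:
{"method": "carry_out", "body": {"deltas": [0,0,0,0,0,0,-1,0,0,0,0,0,0,-1,0,0,0,0,0,0,-1,0,0,0,0,0,0,-1,0,0,0,0,0,0,-1,0,0,0,0,0,-0.02,-1,0,0,0,0,0,-0.04,-1,0,0,0,0,0,-0.04,-1,0,0,0,0.02,0.015,-0.03,-1,0,0,0,0.025,0.02,-0.04,-1,0,0,0,0.025,0.02,-0.04,-1,0,0,0,0.02,0.012,-0.007,-1]}}

```text
clock: 53.38
eef_pos: [473.1, -16.4, 298.8]
tool_rot: [3.141, 0.005, -3.14]
force: [0.7, 0.9, 0.2]
width: 85.3
gripper_force: 0.0
```

Emit:
{"method": "carry_out", "body": {"deltas": [0,0,0,0,0,0,-1,0,0,0,0,0,0,-1,0,0,0,0,0,0,-1]}}

```text
clock: 53.75
eef_pos: [472.8, -18.0, 295.4]
tool_rot: [-3.141, -0.001, 3.142]
force: [0.7, -0.2, -0.5]
width: 85.4
gripper_force: 0.0
```

Run:
```python
from h import *
s=ctrl.read_state(); print(s["clock"],s["eef_pos"],s["force"],s["width"])
ims=[ctrl.get_image(k)[:,:,::-1] for k in ("scene","side")]
for k,im in zip(("scene","side"),ims):
    d=cv2.absdiff(im[:],cv2.imread(f"pics/{k}0.png")); x,y,w,h=((225,155,175,145) if k=="scene" else (250,175,165,160)); print(k,(d[y:y+h,x:x+w].max(2)>60).sum())
a=np.vstack([cv2.imread("pics/scene0.png")[155:295,225:395],ims[0][155:295,225:395]]); b=np.vstack([cv2.imread("pics/side0.png")[175:325,250:430],ims[1][175:325,250:430]])
f=ims[0][130:250,420:540]
cv2.imwrite("pics/end.png",np.hstack([cv2.resize(a,(340,560),interpolation=2),cv2.resize(b,(320,560),interpolation=2),cv2.copyMakeBorder(f,0,440,0,0,0)]))
```

```text
53.75 [472.83281694 -17.96411058 295.39931403] [ 0.74395685 -0.2028551  -0.4661499 ] 85.39661920169468
scene 3045
side 311
```

View pics/end.png

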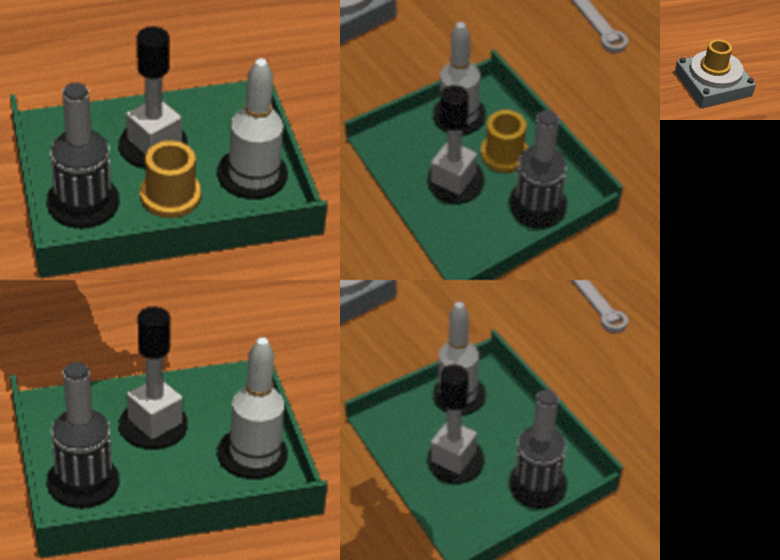

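Before (top) and after (bottom) agree to about a pixel: chuck (76,370 vs 76,90+280), post (153,330 vs 153,50+280), can (262,345 vs 261,65+280). All are upright on their own pads, and the bush is seated on the faceplate. The arm is clear of everything.

```bash
python3 -c "
from cell import ctrl
print(ctrl.finish_job())"
```

```text
the job is handed in; nothing more can be done
None
```

I handed the job in at about 54 s of the 144 s allowed: the last pictures show the bush seated over the spigot about 5 mm off axis (limit 10 mm) and all three tools upright on their own pads, within about a pixel of where they started; the hand-in returned no verdict.

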